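Shim a rocking resin-levelling board

ROBOT

A 6-joint arm with a two-finger parallel gripper is mounted at the origin on a cart in front of the work surface, level with it; the furniture and walls round the work are solid. World frame = base frame: x ahead of the robot, y to its left, z up, the work surface at z = 0. Lengths are in mm, angles in rad, forces in N, time in s.
With the tool pointing down it reaches from about 275 to 850 mm from the base axis. Payload 19 kg.
Tool frame: the origin (TCP) lies midway between the tips of the shut fingers; the grasp point (between the pads) lies 19 mm behind it; z points along the fingers, y is the direction in which the jaws open and shut (so a half turn about z gives the same grasp; the last joint's range is limited). The gripper opens to 85 mm and grips with 20 to 120 N. Pads are 22 mm wide; open, the fingers measure 114 mm over their backs; the gripper's body (76 mm by 85 mm) begins 54 mm behind the grasp point. The pads swing forward as they close: fully open they stand 13 mm farther back than shut.
Start: joints at [1.143, 0.15, 1.437, -0, 1.554, -0.134], TCP at [166.518, 550.325, 194.367] pointing down, gripper open.
Joint ranges: [-2.8, 2.8], [-0.68, 2.1], [0.12, 2.68], [-1.39, 4.53], [0.16, 2.79], [-2.81, 2.81]. Speed limits (rad/s): [1.89, 1.89, 2.22, 3.01, 3.01, 3.01].

INTERFACE

Orientations are given as [roll, pitch, yaw] about the fixed x, y, z axes, in that order (R = Rz(yaw) Ry(pitch) Rx(roll)).
In Python, from cell import r gives the robot as it stands.
- The arm moves only by the shell command python3 -m creep 'ROWS'. ROWS is a JSON object of lists of equal length, an entry for each row: "angular": the turn, a rotation vector about the tool's x, y, z in rad, a list of three; "offset": the shift along the tool's x, y, z in cm, a list of three; "grip": the closure in counts, from 0 (fully open) to 255 (shut). A call has 1 to 10 rows; each row shifts and turns the pose as measured when the row begins, along the tool's axes as they then stand; what a row does not reach is not made up. A row lasts 1/12 s, in which the tool goes at most 41.7 mm and 7.16 degrees, less where a joint would pass 70% of its speed; a pose out of reach is approached as far as the arm can. A call is refused whole if a number of a shift passes 4.17 or a number of a turn 0.125, either way. A call with a gripper value outside its range is refused whole. The fingers move at their own pace and stop on an object; the grip force is fixed at half the most. Time passes only in rows, so rows that do not move let the fingers close. It gives the time, the measured TCP pose, the force and the opening at its end, in the units of the state.
- r.state(): the state, without advancing time (a new reading comes with each control period).
- r.grab_frame(name): name is "side" or "top" or "wrist"; returns a dict with "frame" (420x560x3 uint8, blue, green, red), "range_z" (420x560 float32, mm along the optical axis (not along the pixel's ray), 0 where there is no reading), "vertical_fov" (degrees; the focal length in pixels is half the picture's height over the tangent of half this angle, whatever the lens; pixels are square), "cx", "cy" (the principal point, pixels), "k1" (the pictures are not rectified: a ray, as slopes to the right and down, at radius r is drawn at 1 + k1 r^2 times it, then the intrinsics apply), "cam_to_world" (4x4, takes a point from camera to world coordinates). Camera axes: x right, y down, z forward; pixel columns grow to the right and rows downward; lengths in mm; the calibration is good to about 2 mm. A picture is of the moment at which its call begins.
- r.close_job(): hands the job in, once; it reports no verdict.
The state is a dict: "t": time; "joint_positions": joint angles; "qd": joint speeds; "tau": joint torques, N m; "eef_pos": TCP position; "tcp_rot": TCP orientation; "ft_force": force on the tool from outside, world axes, zero at the start; "wrist_torque": the same for the moment, N m; "width": opening from 0.0 (shut) to 1.0 (fully open).
Only numpy, scipy, OpenCV 4.12 (cv2) and the standard library are available. Lean on these libraries where they do the work, as an engineer would, in place of code of your own. Each camera call takes 0.05 s, during which the arm holds its last target.

TASK

The resin-levelling board rocks because its front right screw foot (bare steel, its rubber gone) has seized short and hangs clear of the table. With the fingertips push the orange wedge along the table, thin end first, under that foot until it fits snugly and the board no longer rocks (just snug, do not jack the board up), and take the fingers off the wedge; then press gently down on the board's corner above that foot and finish while still holding it pressed, to show that it stays firm. Do not grip or lift anything, and leave the board, the mould on it, the pink cup and the resin bottle where they are.

Things in the scene. Friction and masses are not known exactly. Their poses are not given: they have to be found in the camera images.
- board: plywood slab with slate tile, 170 (x) x 260 (y) mm, 2.2 kg, loose. Origin on the table below its centre; -x side faces the robot, +y is its left. Underside 30, top 48 mm up. Ball feet, radius 10, at x +-63, y +-105 mm: it stands level on three black rubber ones; the front right one (-63, -105), bare steel, hangs short: pressed there, it rocks. 26 mm bubble level, 6 mm high, on top at (-56, 0)
- board_corner (a point): point on the top of the board (48 mm above the table) right above the short foot, 22 and 25 mm in from the edges: press here, straight down. Clear flat tile round it
- short_foot (a joint): how far the short foot is screwed up, in m, which is the gap between its lowest point and the table: 0.0045 to 0.0085. The screw is seized: it never moves
- foot_tip (a point): lowest point of the short foot, the middle of its domed bare steel end (10 mm radius)
- wedge: orange plastic wedge, 120 (x) x 46 (y) mm, about 60 g, loose, 25 to 75 mm from the short foot, nose roughly to it. Origin at the centre of its flat underside; +x points to the nose (2 mm high, at x = 60); flat upright butt 16 mm high at x = -60; even slope between. Goes under the short foot roughly along the board's +y
- wedge_nose (a point): middle of the wedge's thin end, 1 mm above the table
- wedge_butt (a point): middle of the wedge's thick end face, 8 mm above the table: push here, level. It slides with under 1 N; once snug under the foot the push rises within some mm to 3 to 6 N, and it stays where it is left; pushed on with 10 N or more it jacks the board up or shoves it
- mould: pink round silicone mould, 100 mm wide and 16 mm high, loose on the board's back left part; origin at the centre of its underside. Leave it alone
- cup: pink mixing cup, 41 mm wide and 28 mm high, loose on the table in front of the board; origin at the centre of its underside. Leave it alone
- bottle: white resin bottle with a black collar and a nozzle, 33 mm wide and 102 mm high, standing loose to the right of the board, on the far side of the wedge; origin at the centre of its underside. Leave it alone

How it is judged:
By the outcome, as a careful person would: the job done as asked, in the order asked, and still so for the second after the job is handed in, while the arm keeps its last pose, push and grip.
It also fails if it takes over 45 s, if anything falls off the work surface, if the arm or the gripper's body presses on something with over 40 N, if the wrist force passes 120 N, or if a joint passes its speed limit or range.

## Working session

There is one attempt and no reset: what is moved stays moved. The work goes in short steps, Python scripts to look and compute and a shell command to move; the robot and the scene stay as the last step left them, time stands still between calls to the robot, and variables do not carry over. Pictures are saved under pics/ and viewed, and the job is handed in when it is done.

```bash
ls; mkdir -p pics; python3 - <<'E'
from cell import r
import cv2,json,numpy as np
print(r.state())
for n in ("side","top","wrist"):
    f=r.grab_frame(n); cv2.imwrite(f"pics/a_{n}.png",f["frame"])
    np.savez(f"pics/a_{n}.npz",**f)
    print(n,f["vertical_fov"],f["cx"],f["cy"],f["k1"],np.round(f["cam_to_world"],3).tolist())
E
```

```text
pics
{'t': 0.0, 'joint_positions': array([ 1.14303820e+00,  1.50992858e-01,  1.43801207e+00, -3.49605124e-05,
        1.55378871e+00, -1.33998211e-01]), 'qd': array([ 0.00099509,  0.00024256, -0.00081134,  0.00011013, -0.00168404,
        0.0004356 ]), 'tau': array([-4.62650551e-04, -7.13060760e+01, -5.70867169e+01, -1.97806667e-04,
        8.97875841e-03, -1.25313054e-04]), 'eef_pos': array([166.40512132, 550.10014931, 193.78101469]), 'tcp_rot': array([-3.14039777e+00, -1.25807180e-04,  2.84783328e+00]), 'ft_force': array([ 0.80173867,  0.25562898, -0.13765604]), 'wrist_torque': array([ 0.00695497, -0.04346209,  0.05322206]), 'width': 1.001963068116417}
side 43.592081760465014 282.8117626626962 213.114600575286 -0.13028919352270024 [[0.998, 0.048, -0.037, 588.143], [0.06, -0.664, 0.745, -758.359], [0.011, -0.746, -0.666, 703.14], [0.0, 0.0, 0.0, 1.0]]
top 55.083768398318384 280.36675489377166 205.04129275915278 -0.03717167000529596 [[0.045, -0.977, 0.208, 405.367], [-0.999, -0.043, 0.014, -74.394], [-0.005, -0.208, -0.978, 890.762], [0.0, 0.0, 0.0, 1.0]]
wrist 66.93039608474085 276.32777101915167 210.06709613180422 -0.07026721273609135 [[0.289, 0.906, 0.31, 86.185], [0.957, -0.273, -0.094, 574.251], [-0.001, 0.324, -0.946, 373.504], [0.0, 0.0, 0.0, 1.0]]
```

View pics/a_side.png

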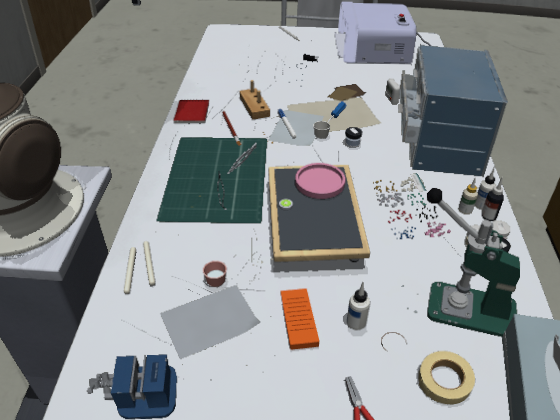

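View pics/a_top.png

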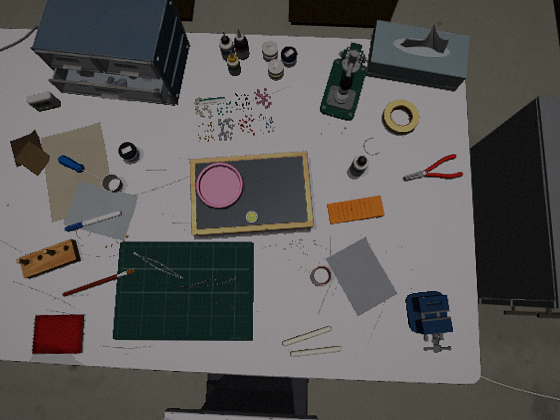

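The side view shows the board's near corners at about (276,255) and (366,250), and the wedge spans (283,290) to (318,346). In the top view the board spans (191,157) to (313,235) and the wedge spans (328,196) to (384,223). Next I'll enlarge these areas.

```bash
cat > h.py <<'E'
import numpy as np,cv2
def K(f):
    h=f["frame"].shape[0]; F=h/2/np.tan(np.radians(float(f["vertical_fov"]))/2)
    return np.array([[F,0,float(f["cx"])],[0,F,float(f["cy"])],[0,0,1]]),np.array([float(f["k1"]),0,0,0,0])
def ray(f,uv):
    k,d=K(f); p=cv2.undistortPoints(np.array(uv,float).reshape(-1,1,2),k,d,None,None).reshape(-1,2) 
    T=f["cam_to_world"]; return T[:3,3],np.c_[p,np.ones(len(p))]@T[:3,:3].T
def onz(f,uv,z):
    o,D=ray(f,uv); return o+D*((z-o[2])/D[:,2])[:,None]
def proj(f,P):
    k,d=K(f); W=np.linalg.inv(f["cam_to_world"])
    return cv2.projectPoints(np.array(P,float).reshape(-1,3),cv2.Rodrigues(W[:3,:3])[0],W[:3,3],k,d)[0].reshape(-1,2)
def crop(f,name,x0,y0,x1,y1,s):
    im=cv2.resize(f["frame"][y0:y1,x0:x1],None,fx=s,fy=s,interpolation=cv2.INTER_CUBIC)
    for x in range((x0//10+1)*10,x1,10):
        cv2.line(im,((x-x0)*s,0),((x-x0)*s,6),(255,0,255),1)
        if x%20==0: cv2.putText(im,str(x),((x-x0)*s-10,18),0,.4,(255,0,255),1)
    for y in range((y0//10+1)*10,y1,10):
        cv2.line(im,(0,(y-y0)*s),(6,(y-y0)*s),(255,0,255),1)
        if y%20==0: cv2.putText(im,str(y),(8,(y-y0)*s+4),0,.4,(255,0,255),1)
    cv2.imwrite(name,im)
E
python3 - <<'E'
from h import *
for n,c in (("top",(180,140,400,260,3)),("side",(240,140,400,360,3))):
    f=np.load(f"pics/a_{n}.npz"); crop(f,f"pics/b_{n}.png",*c[:4],c[4])
E
```

```text
(no output)
```

View pics/b_top.png

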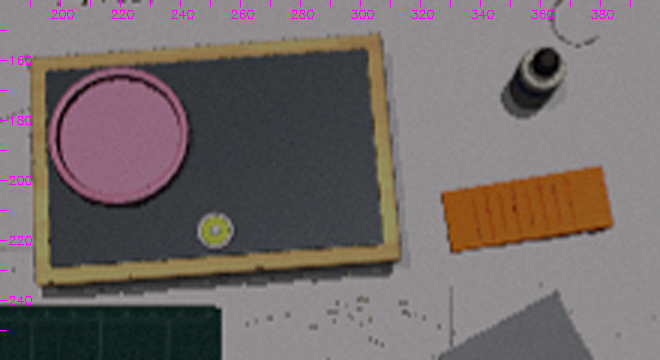

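View pics/b_side.png

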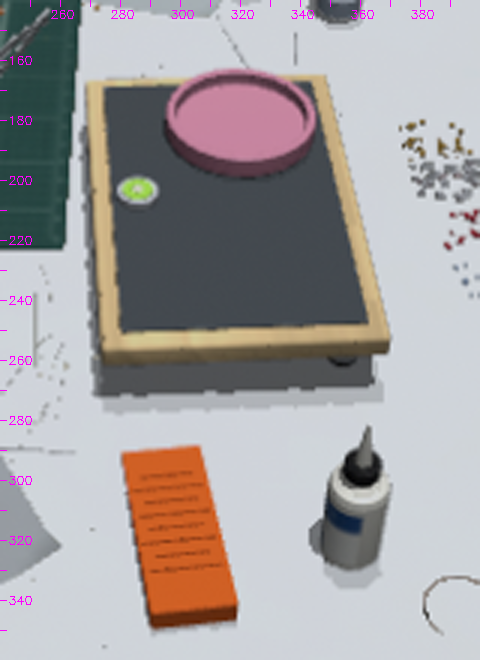

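```bash
python3 - <<'E'
from h import *
np.set_printoptions(precision=1,suppress=True)
t=np.load("pics/a_top.npz"); s=np.load("pics/a_side.npz")
def fit(P,n):
    print(n,P[:,:2].tolist(), "sides",[round(np.linalg.norm(P[i]-P[(i+1)%4]),1) for i in range(4)],"c",P.mean(0))
tb=[[190.7,159.3],[306.7,151.7],[313.3,227.3],[192.7,235.3]] # BL,BR,FR,FL
fit(onz(t,tb,48),"top board")
g=lambda l:[[240+u/3,140+v/3] for u,v in l]
sb=g([[88,82],[324,77],[389,334],[104,345]])
fit(onz(s,sb,48),"side board")
tw=[[327.3,204],[330.7,224],[384.3,215.3],[381,195.7]]
P=onz(t,tw,2);Q=onz(t,tw,16);P[2:]=Q[2:];fit(P,"top wedge n n b b");print((P[:2].mean(0)+P[2:].mean(0))/2,P[:2].mean(0),P[2:].mean(0))
sw=g([[200,446],[122,454],[150,613],[237,603]])
P=onz(s,sw,2);Q=onz(s,sw,16);P[2:]=Q[2:];fit(P,"side wedge");print(P[:2].mean(0),P[2:].mean(0))
for f,(u,v) in ((t,(350,208)),(t,(290,200)),(s,(315,220)),(t,(340,240))): print(f["range_z"][v,u], end=' ')
for f,uv in ((t,(290,200)),(s,(315,220)),(t,(340,240)),(s,(260,280))):
    o,D=ray(f,uv); print((o+D[0]*f["range_z"][uv[1],uv[0]]))
print("bottle cap top side",onz(s,g([[367,430]]),102),"top",onz(t,[[180+545/3,140+60/3]],102))
print("bottle base side",onz(s,g([[350,560]]),2))
print("cup", onz(t,[[320,275]],28))
E
```

```text
top board [[678.6611963863957, 139.56294566363113], [706.9908449706124, -114.76616702942664], [539.3946766543769, -133.89831576696662], [511.0848421211677, 119.93898403181514]] sides [np.float64(255.9), np.float64(168.7), np.float64(255.4), np.float64(168.7)] c [609.    2.7  48. ]
side board [[515.3820184901025, 114.96155213317252], [679.222990399945, 133.38475308418867], [708.8291260501717, -114.45250967480706], [544.2877137564502, -134.54499568311064]] sides [np.float64(164.9), np.float64(249.6), np.float64(165.8), np.float64(251.2)] c [611.9  -0.2  48. ]
top wedge n n b b [[601.2309146110678, -167.2533169221362], [555.8482671710847, -175.78587115184644], [578.0772465133111, -292.3914903155457], [622.3530495663684, -285.40442074653026]] sides [np.float64(46.2), np.float64(119.5), np.float64(44.8), np.float64(120.8)] c [ 589.4 -230.2    9. ]
[ 589.4 -230.2    9. ] [ 578.5 -171.5    2. ] [ 600.2 -288.9   16. ]
side wedge [[602.1931836305362, -167.21343731283946], [557.636015342281, -176.2359736935698], [579.2685780693477, -292.8378464690924], [623.9917436473031, -283.7858491134882]] sides [np.float64(45.5), np.float64(119.4), np.float64(45.6), np.float64(119.4)] c [ 590.8 -230.     9. ]
[ 579.9 -171.7    2. ] [ 601.6 -288.3   16. ]
902.1242 865.40314 972.78314 891.7386 [596.7 -82.3  46.5]
[612.4 -38.6  46.4]
[ 520.9 -197.1    1.8]
[ 519.4 -149.8   -1.8]
bottle cap top side [[ 683.7 -235.7  102. ]] top [[ 674.7 -225.5  102. ]]
bottle base side [[ 685.8 -242.5    2. ]]
cup [[ 441.3 -152.4   28. ]]
```

```bash
python3 -m creep '{"angular":[[0,0,0.12],[0,0,0.12],[0,0,0.12],[0,0,0.12],[0,0,0.12],[0,0,0.12],[0,0,0.12],[0,0,0.12],[0,0,0.12],[0,0,0]],"offset":[[0,0,0],[0,0,0],[0,0,0],[0,0,0],[0,0,0],[0,0,0],[0,0,0],[0,0,0],[0,0,0],[0,0,0]],"grip":[255,255,255,255,255,255,255,255,255,255]}'
cat >> h.py <<'E'
def goto(P):
    from cell import r
    from scipy.spatial.transform import Rotation as R
    s=r.state(); M=R.from_euler('xyz',s["tcp_rot"]).as_matrix()
    print("t",round(s["t"],2),"pos",np.round(s["eef_pos"],1),"rpy",np.round(s["tcp_rot"],3),"F",np.round(s["ft_force"],2),"w",round(s["width"],2),"tool cm",np.round(M.T@(np.array(P)-s["eef_pos"])/10,2))
E
python3 -c "
from h import *
goto([606.5,-319,194])"
```

```text
t: 0.98
eef_pos: [166.0, 549.1, 191.2]
tcp_rot: [-3.138, 0.005, 1.723]
ft_force: [0.3, 0.6, -0.4]
width: 0.002
t 0.98 pos [166.  549.1 191.2] rpy [-3.138  0.005  1.723] F [ 0.31  0.56 -0.42] w 0.0 tool cm [-9.248e+01  3.040e+01  9.000e-02]
```

```bash
python3 -m creep '{"angular":[[0,0,-0.03],[0,0,0],[0,0,0],[0,0,0],[0,0,0],[0,0,0],[0,0,0],[0,0,0],[0,0,0],[0,0,0]],"offset":[[-3.8,1.25,0],[-3.8,1.25,0],[-3.8,1.25,0],[-3.8,1.25,0],[-3.8,1.25,0],[-3.8,1.25,0],[-3.8,1.25,0],[-3.8,1.25,0],[-3.8,1.25,0],[-3.8,1.25,0]],"grip":[255,255,255,255,255,255,255,255,255,255]}'
python3 -c "
from h import *
goto([606.5,-319,194])"
```

```text
t: 1.82
eef_pos: [365.9, 191.9, 189.9]
tcp_rot: [-3.136, 0.006, 1.813]
ft_force: [0.6, -0.1, 0.4]
width: -0.002
t 1.82 pos [365.9 191.9 189.9] rpy [-3.136  0.006  1.813] F [ 0.57 -0.07  0.44] w -0.0 tool cm [-55.37  11.08  -0.14]
```

```bash
python3 -m creep '{"angular":[[0,0,0.02],[0,0,0.02],[0,0,0.02],[0,0,0],[0,0,0],[0,0,0],[0,0,0],[0,0,0],[0,0,0],[0,0,0]],"offset":[[-3.9,0.8,0],[-3.9,0.8,0],[-3.9,0.8,0],[-3.9,0.8,0],[-3.9,0.8,0],[-3.9,0.8,0],[-3.9,0.8,0],[-3.9,0.8,0],[-3.9,0.8,0],[-3.9,0.8,0]],"grip":[255,255,255,255,255,255,255,255,255,255]}'
python3 -c "
from h import *
goto([606.5,-319,194])"
```

```text
t: 2.65
eef_pos: [529.4, -191.6, 192.9]
tcp_rot: [-3.14, 0.007, 1.798]
ft_force: [0.3, 0.7, 0.4]
width: -0.004
t 2.65 pos [ 529.4 -191.6  192.9] rpy [-3.14   0.007  1.798] F [0.28 0.66 0.39] w -0.0 tool cm [-14.15   4.64  -0.02]
```

```bash
python3 -m creep '{"angular":[[0,0,0.02],[0,0,0.02],[0,0,0],[0,0,0],[0,0,0],[0,0,0]],"offset":[[-3.5,1.15,0],[-3.5,1.15,0],[-3.5,1.15,0],[-3.5,1.15,0],[0,0,0],[0,0,0]],"grip":[255,255,255,255,255,255]}'
python3 - <<'E'
from h import *
from cell import r
goto([606.5,-319,100])
for n in ("side","top","wrist"):
    f=r.grab_frame(n); cv2.imwrite(f"pics/c_{n}.png",f["frame"]); np.savez(f"pics/c_{n}.npz",**f)
E
```

```text
t: 3.15
eef_pos: [606.1, -334.1, 188.4]
tcp_rot: [-3.137, 0.004, 1.779]
ft_force: [-0.6, 0.4, -0.4]
width: -0.001
t 3.15 pos [ 606.1 -334.1  188.4] rpy [-3.137  0.004  1.779] F [-0.61  0.39 -0.43] w -0.0 tool cm [1.5  0.4  8.83]
```

View pics/c_wrist.png

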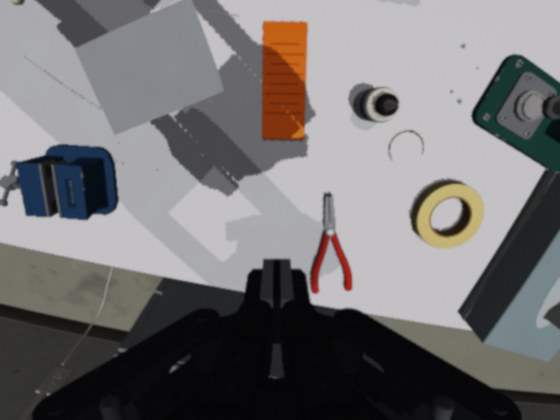

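View pics/c_side.png

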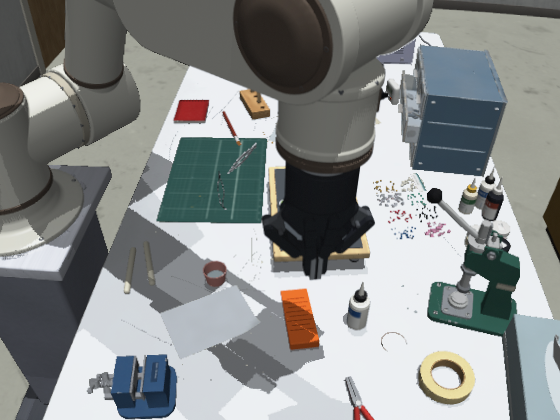

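```bash
python3 - <<'E'
from h import *
np.set_printoptions(precision=1,suppress=True)
f=np.load("pics/c_wrist.npz"); crop(f,"pics/c_w2.png",230,0,390,150,4)
print(onz(f,[[328,195],[380,104]],5))
E
```

```text
[[ 669.5 -342.7    5. ]
 [ 699.1 -229.8    5. ]]
```

View pics/c_w2.png

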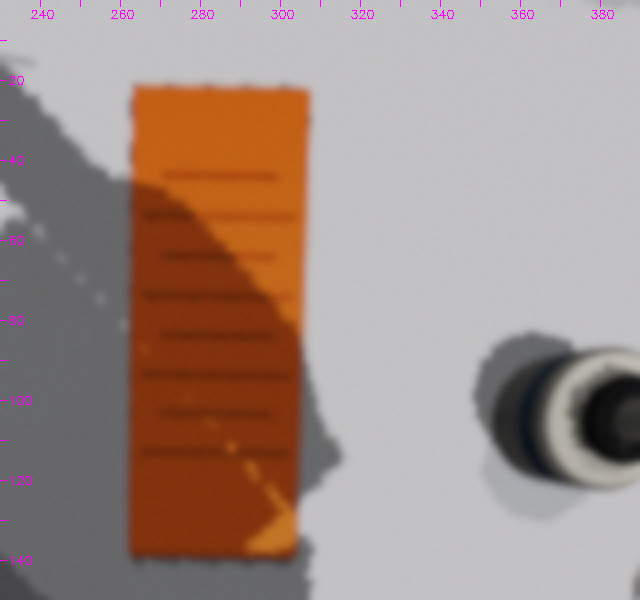

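```bash
python3 - <<'E'
from h import *
np.set_printoptions(precision=1,suppress=True)
f=np.load("pics/c_wrist.npz")
P=np.r_[onz(f,[[263.5,22],[307.5,23]],2),onz(f,[[262.5,139],[304,138.5]],16)]
n=P[:2].mean(0);b=P[2:].mean(0);print(P,n,b,np.degrees(np.arctan2(-(n-b)[0],(n-b)[1])),np.linalg.norm(n-b))
goto([601+.18*34,-288.5-34,12]) 
E
```

```text
[[ 558.  -176.4    2. ]
 [ 602.7 -167.9    2. ]
 [ 580.7 -293.1   16. ]
 [ 625.  -283.2   16. ]] [ 580.4 -172.1    2. ] [ 602.9 -288.1   16. ] 10.97183007488298 118.95430356230993
t 3.3 pos [ 605.6 -332.3  189.4] rpy [-3.1  0.   1.8] F [-0.4  0.1  0.6] w 0.0 tool cm [ 1.   0.4 17.7]
```

```bash
python3 -m creep '{"angular":[[0,0,0.02],[0,0,0],[0,0,0],[0,0,0],[0,0,0],[0,0,0]],"offset":[[0,0.4,3.8],[0,0,3.8],[0,0,3.8],[0,0,3.0],[0,0,1],[0,0,0]],"grip":[255,255,255,255,255,255]}'
python3 - <<'E'
from h import *
goto([602+.186*12,-288.4-12,8])
E
```

```text
t: 3.8
eef_pos: [610.4, -326.8, 38.3]
tcp_rot: [3.137, 0.012, 1.769]
ft_force: [0.2, -0.1, 0.3]
width: 0.001
t 3.8 pos [ 610.4 -326.8   38.3] rpy [3.137 0.012 1.769] F [ 0.19 -0.14  0.33] w 0.0 tool cm [ 2.75 -0.09  2.99]
```

```bash
python3 -m creep '{"angular":[[0,0,0],[0,0,0],[0,0,0],[0,0,0],[0,0,0]],"offset":[[-0.3,0,1.0],[0,0,1.0],[0,0,0.7],[0,0,0.2],[0,0,0]],"grip":[255,255,255,255,255]}'
python3 - <<'E'
from h import *
goto([602+.186*12,-288.4-12,8])
E
```

```text
t: 4.22
eef_pos: [613.9, -330.8, 14.2]
tcp_rot: [3.132, 0.019, 1.772]
ft_force: [-0.4, -0.2, 0.3]
width: 0.001
t 4.22 pos [ 613.9 -330.8   14.2] rpy [3.132 0.019 1.772] F [-0.44 -0.24  0.31] w 0.0 tool cm [ 3.18 -0.34  0.56]
```

```bash
cat >> h.py <<'E'
def rv(yaw):
    from cell import r
    from scipy.spatial.transform import Rotation as R
    print("rotvec tool",np.round((R.from_euler('xyz',r.state()["tcp_rot"]).inv()*R.from_euler('xyz',[np.pi,0,yaw])).as_rotvec(),3))
E
python3 -c "
from h import *
rv(1.758)"
python3 -m creep '{"angular":[[0.016,0.01,0.014],[0,0,0],[0,0,0]],"offset":[[0.5,-0.3,0.5],[0.5,0,0],[0,0,0]],"grip":[255,255,255]}'
python3 - <<'E'
from h import *
rv(1.758);goto([602+.186*12,-288.4-12,8])
E
```

```text
rotvec tool [0.01  0.018 0.014]
t: 4.47
eef_pos: [609.2, -321.5, 10.1]
tcp_rot: [-3.136, 0.009, 1.756]
ft_force: [0.0, 0.0, 0.8]
width: -0.003
rotvec tool [-0.006  0.009 -0.002]
t 4.47 pos [ 609.2 -321.5   10.1] rpy [-3.136  0.009  1.756] F [0.01 0.02 0.76] w -0.0 tool cm [ 2.17 -0.1   0.2 ]
```

```bash
python3 -m creep '{"angular":[[0,0.009,0],[0,0,0],[0,0,0],[0,0,0],[0,0,0],[0,0,0]],"offset":[[0.5,-0.05,0.1],[0.5,-0.05,0.1],[0.5,0,0],[0.5,0,0],[0.5,0,0],[0,0,0]],"grip":[255,255,255,255,255,255]}'
python3 - <<'E'
from h import *
from cell import r
rv(1.758);goto([602+.186*12,-288.4-12,8])
for n in ("side","wrist"):
    f=r.grab_frame(n); cv2.imwrite(f"pics/d_{n}.png",f["frame"]); np.savez(f"pics/d_{n}.npz",**f)
crop(f,"pics/d_w.png",180,0,380,150,4)
E
```

```text
t: 4.97
eef_pos: [603.2, -294.1, 8.7]
tcp_rot: [-3.136, -0.001, 1.756]
ft_force: [-0.3, 0.1, -0.2]
width: -0.0
rotvec tool [-0.005 -0.001 -0.002]
t 4.97 pos [ 603.2 -294.1    8.7] rpy [-3.136e+00 -1.000e-03  1.756e+00] F [-0.34  0.09 -0.24] w -0.0 tool cm [-0.64 -0.01  0.07]
```

View pics/d_wrist.png

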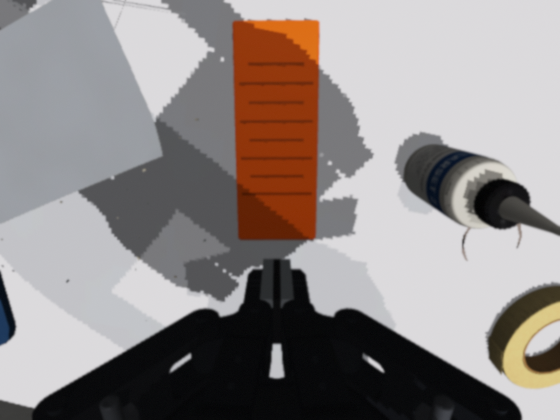

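View pics/d_side.png

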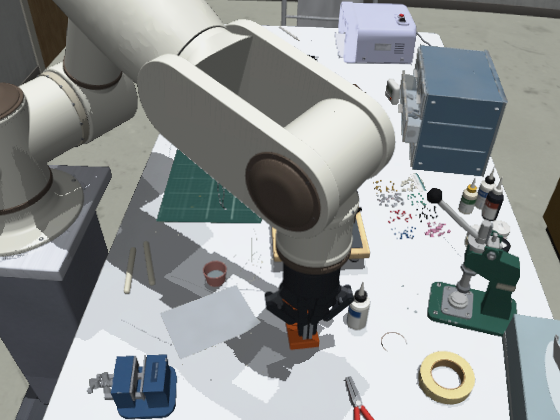

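```bash
cat > w.py <<'E'
from h import *
import sys
np.set_printoptions(precision=1,suppress=True)
def wedge(f,uv):
    P=np.r_[onz(f,uv[:2],2),onz(f,uv[2:],16)]
    n=P[:2].mean(0);b=P[2:].mean(0);print("nose",n,"butt",b,"hdg",np.degrees(np.arctan2(-(n-b)[0],(n-b)[1])),"len",np.linalg.norm(n-b))
E
python3 -c "
from w import *
f=np.load('pics/d_wrist.npz')
wedge(f,[[233,20],[320,20],[238,241],[316,240]])
print(proj(f,[[603.2,-294.1,8.7]]))
"
```

```text
nose [ 579.9 -171.3    2. ] butt [ 602.5 -289.3   16. ] hdg 10.832722997028501 len 121.02618325224331
[[276.7 242.8]]
```

```bash
python3 -m creep '{"angular":[[0,0,0],[0,0,0],[0,0,0],[0,0,0],[0,0,0],[0,0,0],[0,0,0],[0,0,0]],"offset":[[0.5,-0.03,0.05],[0.5,-0.03,0],[0.5,-0.03,0],[0.5,-0.03,0],[0.5,-0.03,0],[0.5,-0.03,0],[0.3,0,0],[0,0,0]],"grip":[255,255,255,255,255,255,255,255]}'
python3 - <<'E'
from h import *
from cell import r
rv(1.758);goto([602+.186*12,-288.4-12,8])
for n in ("side","wrist"):
    f=r.grab_frame(n); cv2.imwrite(f"pics/e_{n}.png",f["frame"]); np.savez(f"pics/e_{n}.npz",**f)
E
```

```text
t: 5.73
eef_pos: [594.6, -259.6, 8.2]
tcp_rot: [-3.136, -0.0, 1.756]
ft_force: [0.3, 0.3, -0.1]
width: 0.004
rotvec tool [-0.005 -0.    -0.002]
t 5.73 pos [ 594.6 -259.6    8.2] rpy [-3.136 -0.     1.756] F [ 0.34  0.27 -0.1 ] w 0.0 tool cm [-4.19  0.2   0.02]
```

View pics/e_wrist.png

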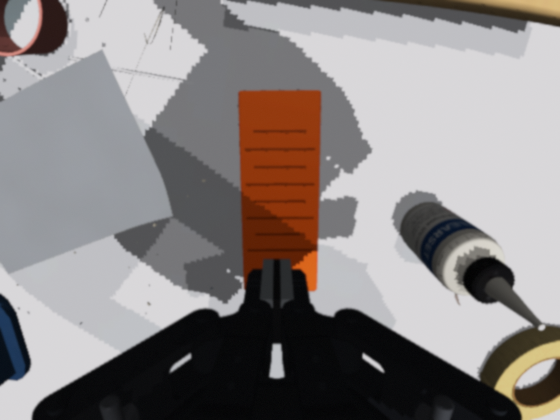

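```bash
python3 -c "
from w import *
f=np.load('pics/e_wrist.npz')
wedge(f,[[239,91],[321,91],[244,291],[317,291]])
print(proj(f,[[594.6,-259.6,8.2]]), f['cam_to_world'])
# depth of fingers
for v in (250,262,270,280,290,300):
  for u in (265,290,310):
    o,D=ray(f,[[u,v]]); print(u,v,o+D[0]*f['range_z'][v,u],end=' ')
  print()
f=np.load('pics/e_side.npz'); crop(f,'pics/e_s.png',240,200,400,380,4)
"
```

```text
nose [ 579.9 -171.7    2. ] butt [ 602.4 -288.3   16. ] hdg 10.94971510067998 len 119.63182938512054
[[276.7 243. ]] [[   1.     0.2    0.1  579.8]
 [   0.2   -0.9   -0.3 -177.9]
 [  -0.     0.3   -0.9  187.9]
 [   0.     0.     0.     1. ]]
265 250 [ 588.1 -263.5   12.8] 290 250 [ 603.  -260.5   13. ] 310 250 [ 615.  -258.3   12.9] 
265 262 [ 587.2 -249.9   53.3] 290 262 [ 598.9 -247.8   53.1] 310 262 [ 616.5 -265.6   14.4] 
265 270 [ 587.5 -249.6   61.3] 290 270 [ 598.8 -248.2   60. ] 310 270 [ 617.7 -270.9   14.6] 
265 280 [ 587.8 -249.2   70.5] 290 280 [ 598.5 -248.5   68.3] 310 280 [ 619.1 -277.6   15.1] 
265 290 [ 588.1 -249.8   77. ] 290 290 [ 598.  -247.8   77.2] 310 290 [ 620.6 -284.4   15.6] 
265 300 [ 588.4 -250.3   83.1] 290 300 [ 597.8 -247.7   84.2] 310 300 [ 607.  -250.7   77.6]
```

View pics/e_s.png

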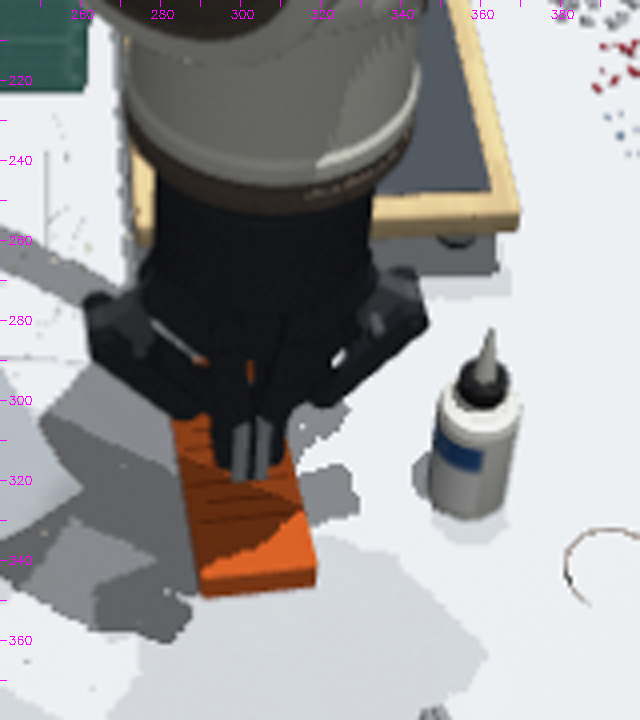

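```bash
python3 -c "
from w import *
f=np.load('pics/e_side.npz')
# fingertip px
uv=[240+250/4,200+480/4]; print(uv)
for z in (8,20,30,40,50,60): print(onz(f,[uv],z))
print('tcp proj',proj(f,[[594.6,-259.6,8.2],[594.6,-259.6,52]]))
u,v=300,318;
for v in (308,314,318,320,322): o,D=ray(f,[[u,v]]); print(v,o+D[0]*f['range_z'][v,u])
f=np.load('pics/c_wrist.npz'); print(proj(f,[[605.6,-332.3,189.4]]))
for v in (250,262,270,280):
  o,D=ray(f,[[265,v]]); print(v,o+D[0]*f['range_z'][v,265])
"; python3 -c "
from cell import r
print(r.state())"
```

```text
[302.5, 320.0]
[[ 597.1 -239.1    8. ]]
[[ 597. -248.   20.]]
[[ 596.8 -255.5   30. ]]
[[ 596.7 -263.    40. ]]
[[ 596.6 -270.5   50. ]]
[[ 596.4 -277.9   60. ]]
tcp proj [[300.5 330.2]
 [301.5 313.5]]
308 [ 591.7 -269.9   78.4]
314 [ 592.2 -269.5   63.4]
318 [ 592.6 -270.5   54.8]
320 [ 592.8 -268.5   47.1]
322 [ 593.2 -246.4   12.1]
[[277. 243.]]
250 [ 610.4 -431.7    0.4]
262 [ 597.9 -323.2  233.3]
270 [ 598.2 -323.3  240.6]
280 [ 598.5 -323.3  249. ]
{'t': 5.8333, 'joint_positions': array([-0.52911432,  0.42366964,  1.4766977 , -0.00351884,  1.24513062,
       -0.71292746]), 'qd': array([-0.00498034,  0.00519115, -0.00698822,  0.00066838,  0.00034515,
       -0.00177795]), 'tau': array([ 6.20218534e-01, -9.06815243e+01, -5.10281110e+01,  2.35405925e-02,
        4.97301039e-02,  6.57800445e-02]), 'eef_pos': array([ 594.69848424, -260.15913375,    8.21973367]), 'tcp_rot': array([-3.13645942e+00, -3.69204909e-05,  1.75574170e+00]), 'ft_force': array([-0.59790943, -0.13309365, -0.46523613]), 'wrist_torque': array([ 0.02945614, -0.0172071 ,  0.00991495]), 'width': 0.005375749774528074}
```

Both cameras' depth agree. The fingertips are really about 41 mm higher than the reported TCP: z is about 49, while the state says 8. They passed above the wedge, which hasn't moved. Before going lower I'll measure the true gripper shape, for the tip offset and the width at each height.

```bash
python3 - <<'E'
from w import *
tcp=np.array([594.6,-259.8,8.2]); a=0.1855
d=np.array([-np.sin(a),np.cos(a),0]); l=np.array([np.cos(a),np.sin(a),0])
pts=[]
for n in ("side","wrist"):
    f=np.load(f'pics/e_{n}.npz'); z=f["range_z"]; v,u=np.mgrid[0:420,0:560]; m=z>0
    o,D=ray(f,np.c_[u[m],v[m]]); P=o+D*z[m][:,None]; Q=P-tcp
    pts.append(np.c_[Q@d,Q@l,P[:,2]-0])
for n,p in zip(("side","wrist"),pts):
    m=(abs(p[:,0])<80)&(abs(p[:,1])<85)&(p[:,2]>30)&(p[:,2]<220); p=p[m]
    for h in range(40,200,8):
        q=p[(p[:,2]>=h)&(p[:,2]<h+8)]
        if len(q)>3: print(n,h,len(q),"push",q[:,0].min(),q[:,0].max(),"lat",q[:,1].min(),q[:,1].max())
E
```

```text
side 40 28 push -8.22269868369854 11.234082979675465 lat -7.2253857097256455 84.7415171644201
side 48 74 push -10.298713812244454 22.788650121797357 lat -13.853177986915915 84.38218023964944
side 56 99 push -10.268565877837997 22.2607235006686 lat -14.314235497378563 84.81941354188241
side 64 69 push -10.949645354223454 14.342457032278604 lat -14.455546519684797 84.7774654243874
side 72 57 push -9.95998966190281 11.338210348935627 lat -14.343144099913708 84.74188472681098
side 80 60 push -11.037317760747698 10.768988931438564 lat -17.689509745315664 19.861246442585788
side 88 143 push -11.997332896162819 10.255444363121955 lat -31.99526505716617 32.05037942665917
side 96 300 push -12.722172623410673 14.278905860701986 lat -39.43286191139618 38.97911728882752
side 104 152 push -15.31283062806398 14.007771006736961 lat -45.13770972705598 45.90236544136341
side 112 230 push -16.904949661375557 14.75405016469961 lat -52.23234882041655 52.84334685307947
side 120 222 push -15.784792179911582 5.651921435368351 lat -56.51616256151115 57.5953275609217
side 128 316 push -16.595952627223642 14.
[... 1417 characters left out ...]
575614
wrist 88 2272 push -12.38754622660121 14.797566729860538 lat -33.82641302120671 34.028414671145114
wrist 96 5565 push -12.476251845196586 14.340476419461032 lat -39.73676253221384 41.05756545362344
wrist 104 4087 push -11.757401462718256 17.71923314796658 lat -46.78892994053054 46.77900382080736
wrist 112 6802 push -11.745068626153307 18.209047288845202 lat -52.655442819010325 53.08246165193386
wrist 120 8247 push -8.157933499940091 18.507273051049946 lat -59.183030447887774 60.25546367369221
wrist 128 8918 push 2.918705236365586 18.53214456840192 lat -61.59794521769888 62.484946790176174
wrist 136 1597 push 10.876240645429725 21.33916512602419 lat -60.17818391437564 60.90925495261655
```

The tip sits 41–42 mm above the reported TCP, and the knuckles reach ±62 mm sideways at 80–97 mm above the tip, so the bottle stays clear by about 16 mm. I'll back off behind the butt and go lower, using z_true ≈ z_reported + 41.5.

```bash
python3 -m creep '{"angular":[[-0.005,0,0],[0,0,0],[0,0,0],[0,0,0],[0,0,0],[0,0,0]],"offset":[[-2,0,0],[-2,0,0],[-1.3,0,0],[-0.5,0,0],[0,0,0],[0,0,0]],"grip":[255,255,255,255,255,255]}'
python3 - <<'E'
from h import *
rv(1.758);goto([602+.186*30,-288.4-30,-33])
E
```

```text
t: 6.33
eef_pos: [605.9, -319.7, 8.1]
tcp_rot: [3.141, -0.0, 1.756]
ft_force: [0.1, 0.6, -0.4]
width: 0.002
rotvec tool [ 0.    -0.    -0.002]
t 6.33 pos [ 605.9 -319.7    8.1] rpy [ 3.141 -0.     1.756] F [ 0.1   0.65 -0.4 ] w 0.0 tool cm [0.1  0.19 4.11]
```

```bash
python3 -m creep '{"angular":[[0,0,0],[0,0,0],[0,0,0],[0,0,0],[0,0,0],[0,0,0],[0,0,0]],"offset":[[-0.2,0.2,0.8],[0,0,0.8],[0,0,0.7],[0,0,0.5],[0,0,0.3],[0,0,0.2],[0,0,0]],"grip":[255,255,255,255,255,255,255]}'
python3 - <<'E'
from w import *
from cell import r
rv(1.758);goto([602+.186*30,-288.4-30,-33])
for n in ("side","wrist"):
    f=r.grab_frame(n); cv2.imwrite(f"pics/g_{n}.png",f["frame"]); np.savez(f"pics/g_{n}.npz",**f)
crop(f,"pics/g_w.png",200,100,360,300,3)
f=np.load("pics/g_side.npz"); crop(f,"pics/g_s.png",240,260,400,400,4)
E
```

```text
t: 6.92
eef_pos: [607.8, -318.0, -29.8]
tcp_rot: [-3.14, -0.002, 1.758]
ft_force: [-0.2, 0.2, 0.4]
width: 0.003
rotvec tool [-0. -0. -0.]
t 6.92 pos [ 607.8 -318.   -29.8] rpy [-3.1 -0.   1.8] F [-0.2  0.2  0.4] w 0.0 tool cm [-0.  -0.   0.3]
```

View pics/g_w.png

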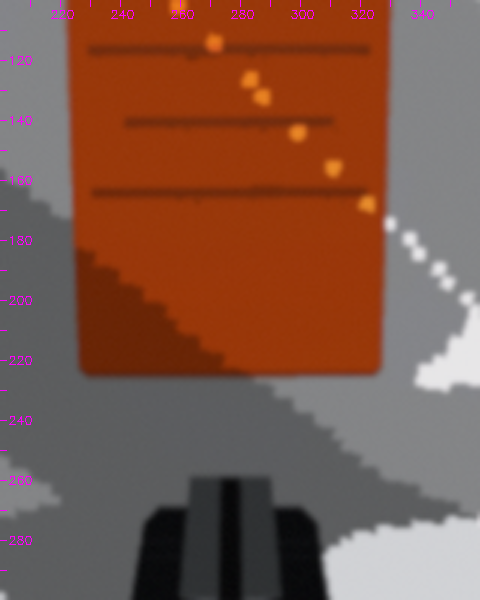

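View pics/g_s.png

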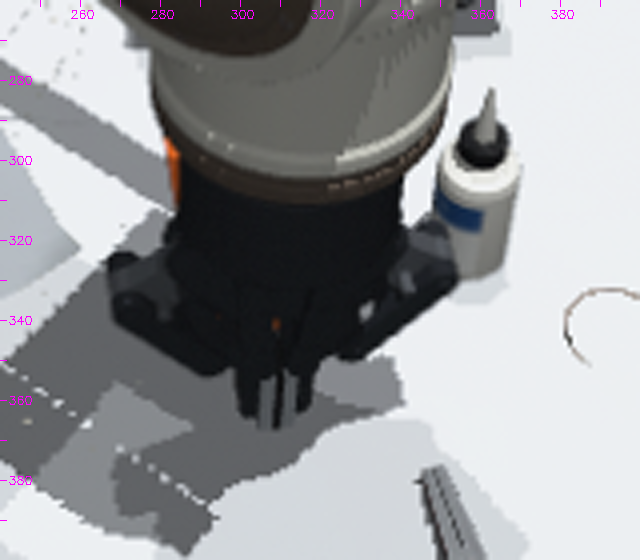

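```bash
python3 -m creep '{"angular":[[0,0,0],[0,0,0],[0,0,0],[0,0,0],[0,0,0],[0,0,0],[0,0,0],[0,0,0]],"offset":[[0,0,0.3],[0.2,0,0.25],[0.5,0,0],[0.5,0,0],[0.5,0,0],[0.5,-0.04,0],[0.5,-0.04,0],[0,0,0]],"grip":[255,255,255,255,255,255,255,255]}'
python3 - <<'E'
from w import *
from cell import r
rv(1.758);goto([602+.186*11,-288.4-11,-35])
f=r.grab_frame("wrist"); cv2.imwrite(f"pics/i_w.png",f["frame"]); np.savez(f"pics/i_w.npz",**f)
E
```

```text
t: 7.68
eef_pos: [602.2, -289.1, -33.7]
tcp_rot: [3.141, -0.0, 1.757]
ft_force: [0.5, 0.7, 0.5]
width: -0.0
rotvec tool [ 0. -0. -0.]
t 7.68 pos [ 602.2 -289.1  -33.7] rpy [ 3.1 -0.   1.8] F [0.5 0.7 0.5] w -0.0 tool cm [-1.  -0.   0.1]
```

View pics/i_w.png

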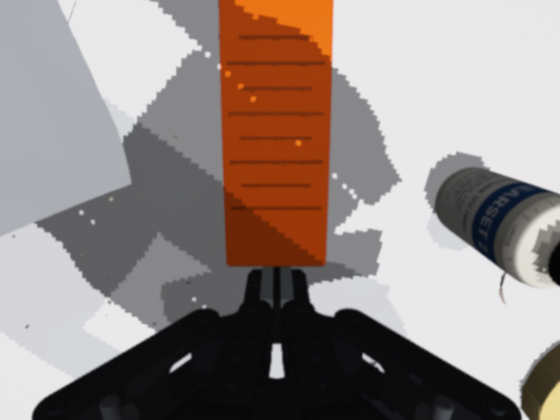

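The fingertips are on the butt (y≈265) and centred, and the wedge has moved about 10 mm. I'll keep pushing.

```bash
python3 -m creep '{"angular":[[0,0,0],[0,0,0],[0,0,0],[0,0,0],[0,0,0],[0,0,0],[0,0,0],[0,0,0],[0,0,0],[0,0,0]],"offset":[[0.5,-0.05,0.05],[0.5,-0.05,0],[0.5,-0.05,0],[0.5,-0.05,0],[0.5,-0.05,0],[0.5,-0.05,0],[0.5,-0.05,0],[0.5,-0.05,0],[0.4,-0.05,0],[0,0,0]],"grip":[255,255,255,255,255,255,255,255,255,255]}'
python3 - <<'E'
from w import *
from cell import r
rv(1.758);goto([602+.186*11,-288.4-11,-35])
for n in ("side","top","wrist"):
  f=r.grab_frame(n); cv2.imwrite(f"pics/j_{n}.png",f["frame"]); np.savez(f"pics/j_{n}.npz",**f)
E
```

```text
t: 8.57
eef_pos: [588.5, -242.8, -33.9]
tcp_rot: [3.14, 0.001, 1.757]
ft_force: [-0.0, 0.1, 0.2]
width: 0.002
rotvec tool [ 0.  0. -0.]
t 8.57 pos [ 588.5 -242.8  -33.9] rpy [3.1 0.  1.8] F [-0.   0.1  0.2] w 0.0 tool cm [-5.8  0.5  0.1]
```

View pics/j_wrist.png

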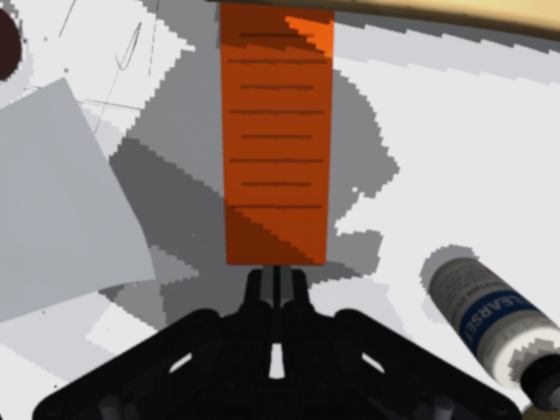

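View pics/j_side.png

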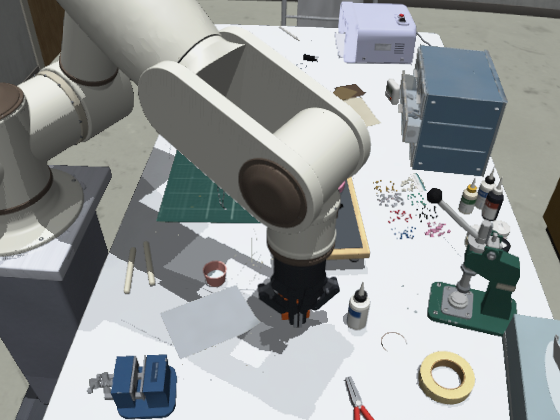

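View pics/j_top.png

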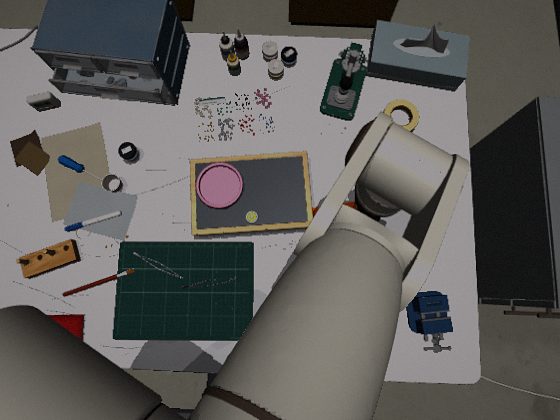

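```bash
python3 -m creep '{"angular":[[0,0,0],[0,0,0],[0,0,0],[0,0,0],[0,0,0],[0,0,0]],"offset":[[0.4,-0.03,0.05],[0.4,-0.03,0],[0.4,-0.03,0],[0.4,-0.03,0],[0.4,-0.03,0],[0.3,0,0]],"grip":[255,255,255,255,255,255]}'
python3 - <<'E'
from h import *
from cell import r
rv(1.758);goto([565,-115-118,-35])
E
```

```text
t: 9.22
eef_pos: [582.7, -220.6, -34.5]
tcp_rot: [3.14, 0.001, 1.756]
ft_force: [-0.1, -0.1, 0.1]
width: 0.001
rotvec tool [ 0.002  0.001 -0.002]
t 9.22 pos [ 582.7 -220.6  -34.5] rpy [3.140e+00 1.000e-03 1.756e+00] F [-0.1  -0.14  0.05] w 0.0 tool cm [-0.89 -1.97  0.05]
```

```bash
python3 -m creep '{"angular":[[0,0,0],[0,0,0],[0,0,0],[0,0,0]],"offset":[[0.2,-0.01,0],[0.2,-0.01,0],[0.2,-0.01,0],[0.2,-0.01,0]],"grip":[255,255,255,255]}'
python3 -m creep '{"angular":[[0,0,0],[0,0,0]],"offset":[[0.2,-0.01,0],[0.2,-0.01,0]],"grip":[255,255]}'
```

```text
t: 9.55
eef_pos: [580.5, -211.4, -34.5]
tcp_rot: [3.14, 0.001, 1.756]
ft_force: [0.2, 0.0, -0.1]
width: 0.0
t: 9.72
eef_pos: [579.5, -207.2, -34.5]
tcp_rot: [3.14, 0.001, 1.756]
ft_force: [-0.1, 0.6, 0.7]
width: -0.0
```

```bash
python3 -m creep '{"angular":[[0,0,0],[0,0,0]],"offset":[[0.2,-0.01,0],[0.2,-0.01,0]],"grip":[255,255]}'

```

```text
t: 9.88
eef_pos: [578.5, -202.9, -34.5]
tcp_rot: [3.14, 0.001, 1.756]
ft_force: [-0.2, -0.9, 0.7]
width: 0.002
```

```bash
python3 -m creep '{"angular":[[0,0,0],[0,0,0]],"offset":[[0.2,-0.01,0],[0.15,0,0]],"grip":[255,255]}'

```

```text
t: 10.05
eef_pos: [577.7, -199.4, -34.4]
tcp_rot: [3.14, 0.002, 1.756]
ft_force: [1.0, -3.6, -0.1]
width: -0.001
```

```bash
python3 - <<'E'
from h import *
from cell import r
for i in range(4):
  f=r.grab_frame("wrist" if i else "side"); cv2.imwrite(f"pics/k_{i}.png",f["frame"]); goto([0,0,0])
np.savez("pics/k_w.npz",**f)
E
```

```text
t 10.1 pos [ 577.7 -199.2  -34.4] rpy [3.140e+00 2.000e-03 1.756e+00] F [ 0.9  -0.8  -0.15] w 0.01 tool cm [ 30.22 -53.1   -3.59]
t 10.15 pos [ 577.7 -199.2  -34.5] rpy [3.140e+00 1.000e-03 1.756e+00] F [ 0.44  0.55 -0.38] w -0.0 tool cm [ 30.22 -53.1   -3.57]
t 10.2 pos [ 577.7 -199.2  -34.5] rpy [3.140e+00 1.000e-03 1.756e+00] F [0.41 0.26 0.31] w -0.0 tool cm [ 30.22 -53.1   -3.57]
t 10.25 pos [ 577.7 -199.3  -34.5] rpy [3.140e+00 1.000e-03 1.756e+00] F [ 0.33 -1.39 -0.39] w -0.0 tool cm [ 30.23 -53.1   -3.57]
```

View pics/k_3.png

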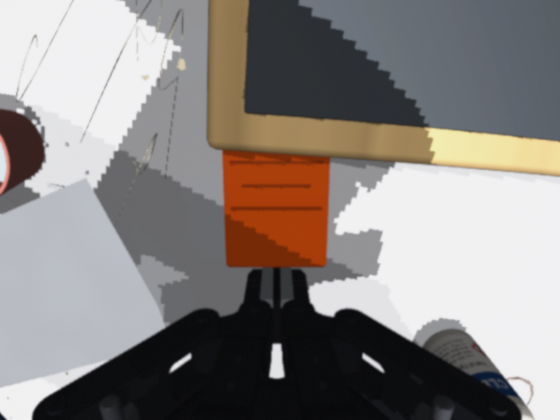

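View pics/k_0.png

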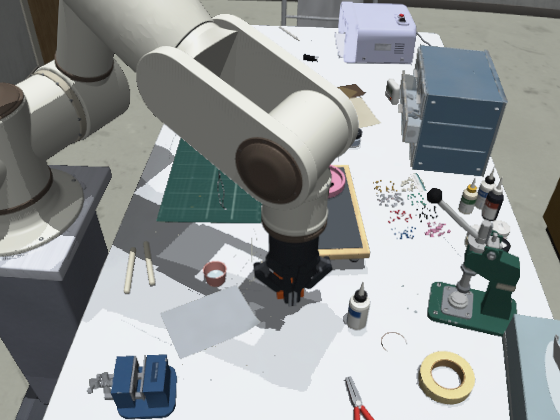

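```bash
python3 - <<'E'
from w import *
f=np.load("pics/k_w.npz")
c=onz(f,[[209,150]],44)[0]; e=onz(f,[[559,174]],44)[0]; print(c,e)
ex=(e-c)/np.linalg.norm(e-c); ey=np.array([-ex[1],ex[0],0]); print("board yaw",np.degrees(np.arctan2(ex[1],ex[0])))
ft=c+22*ex+25*ey; print("foot",ft)
w=onz(f,[[226,267],[328,267]],16); print("butt",w, w.mean(0))
b=w.mean(0); dd=np.array([-np.sin(.1855),np.cos(.1855),0]); q=ft-b; print("along",q@dd,"lat",q[0]*dd[1]-q[1]*dd[0])
E
python3 -m creep '{"angular":[[0,0,0],[0,0,0]],"offset":[[0.1,0,0],[0.1,0,0]],"grip":[255,255]}'
```

```text
[ 543.5 -135.5   44. ] [ 661.9 -120.4   44. ]
board yaw 7.2551383622778625
foot [ 562.1 -107.9   44. ]
butt [[ 552.4 -192.2   16. ]
 [ 598.5 -183.6   16. ]] [ 575.5 -187.9   16. ]
along 81.13212072647795 lat 1.6540283733009442
t: 10.42
eef_pos: [577.5, -197.9, -34.4]
tcp_rot: [3.14, 0.002, 1.756]
ft_force: [2.3, -5.6, -1.7]
width: 0.002
```

The push has risen to about 6 N and the foot is within 2 mm of the wedge's centreline, so the wedge is snug. Now I'll back off and check.

```bash
python3 -m creep '{"angular":[[0,0,0],[0,0,0],[0,0,0],[0,0,0],[0,0,0],[0,0,0],[0,0,0]],"offset":[[-0.2,0,0],[-0.5,0,0],[-0.8,0,0],[-0.8,0,0],[-0.8,0,-0.5],[-0.5,0,-1],[0,0,0]],"grip":[255,255,255,255,255,255,255]}'
python3 - <<'E'
from w import *
from cell import r
f=r.grab_frame("wrist"); cv2.imwrite(f"pics/l_w.png",f["frame"]); np.savez("pics/l_w.npz",**f)
goto([562,-108.5,60-41.5]);rv(1.758)
E
```

```text
t: 11.0
eef_pos: [584.5, -237.0, -18.3]
tcp_rot: [3.14, 0.001, 1.756]
ft_force: [0.8, -0.7, 1.4]
width: -0.002
t 11.05 pos [ 584.1 -236.4  -19.2] rpy [3.1 0.  1.8] F [ 0.2 -0.9 -0.7] w -0.0 tool cm [13.   0.2 -3.8]
rotvec tool [ 0.  0. -0.]
```

View pics/l_w.png

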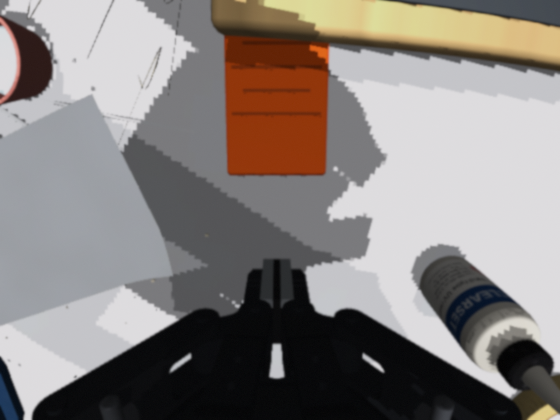

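```bash
python3 -m creep '{"angular":[[0,0,0],[0,0,0],[0,0,0],[0,0,0],[0,0,0],[0,0,0],[0,0,0],[0,0,0],[0,0,0],[0,0,0]],"offset":[[0,0,-2.5],[0,0,-2.5],[0,0,-2],[1.5,0,0],[2.5,0,0],[2.5,0,0],[2,0,0],[1.5,0,0],[0.5,0,0],[0,0,0]],"grip":[255,255,255,255,255,255,255,255,255,255]}'
python3 - <<'E'
from w import *
from cell import r
goto([562,-108.5,60-41.5]);rv(1.758)
for n in ("side","wrist"):
  f=r.grab_frame(n); cv2.imwrite(f"pics/m_{n}.png",f["frame"]); np.savez(f"pics/m_{n}.npz",**f)
E
```

```text
t: 11.88
eef_pos: [562.1, -127.0, 52.7]
tcp_rot: [-3.141, -0.002, 1.754]
ft_force: [0.8, 0.7, 0.7]
width: -0.003
t 11.88 pos [ 562.1 -127.    52.7] rpy [-3.1 -0.   1.8] F [0.8 0.7 0.8] w -0.0 tool cm [1.8 0.3 3.4]
rotvec tool [-0. -0. -0.]
```

View pics/m_wrist.png

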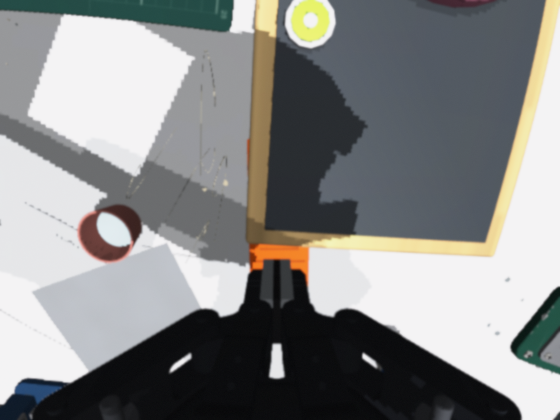

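View pics/m_side.png

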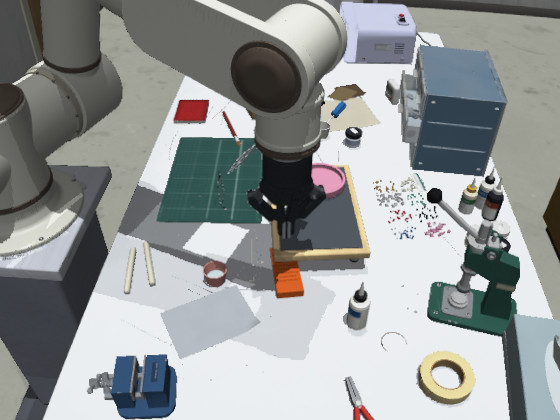

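```bash
python3 - <<'E'
from w import *
f=np.load("pics/m_wrist.npz")
P=onz(f,[[248,243],[494,255],[258,0],[555,0]],48); print(P)
c,e=P[:2]; ex=(e-c)/np.linalg.norm(e-c); ey=np.array([-ex[1],ex[0],0]); print(np.linalg.norm(e-c),np.degrees(np.arctan2(ex[1],ex[0])),"pt",c+22*ex+25*ey)
f=np.load("pics/m_side.npz"); crop(f,"pics/m_s.png",240,160,400,310,5)
E
```

```text
[[ 544.6 -132.8   48. ]
 [ 707.7 -112.5   48. ]
 [ 528.2    2.9   48. ]
 [ 686.4   39.8   48. ]]
164.37705268999426 7.09601045474326 pt [ 563.3 -105.2   48. ]
```

View pics/m_s.png

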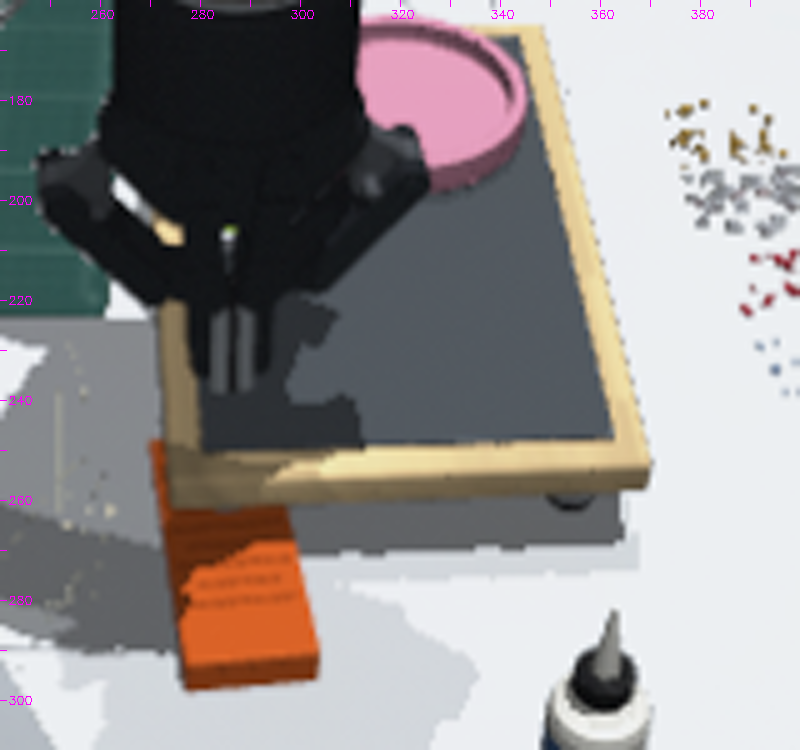

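```bash
python3 -m creep '{"angular":[[0,0,0],[0,0,0],[0,0,0],[0,0,0],[0,0,0],[0,0,0],[0,0,0],[0,0,0]],"offset":[[1.0,0.15,0],[1.0,0.15,0],[0,0,0.8],[0,0,0.9],[0,0,0.8],[0,0,0.6],[0,0,0.4],[0,0,0]],"grip":[255,255,255,255,255,255,255,255]}'
python3 - <<'E'
from w import *
goto([562,-107,6.5]);rv(1.758)
E
```

```text
t: 12.65
eef_pos: [561.5, -108.9, 12.2]
tcp_rot: [-3.139, -0.002, 1.75]
ft_force: [-0.5, 0.4, 0.2]
width: 0.003
t 12.65 pos [ 561.5 -108.9   12.2] rpy [-3.1 -0.   1.8] F [-0.5  0.4  0.2] w 0.0 tool cm [0.2 0.1 0.6]
rotvec tool [-0. -0. -0.]
```

```bash
python3 -m creep '{"angular":[[0,0,0],[0,0,0],[0,0,0]],"offset":[[0.15,0.05,0.15],[0,0,0.1],[0,0,0]],"grip":[255,255,255]}'
python3 -m creep '{"angular":[[0,0,0],[0,0,0]],"offset":[[0,0,0.1],[0,0,0.1]],"grip":[255,255]}'
```

```text
t: 12.9
eef_pos: [562.0, -108.0, 10.7]
tcp_rot: [-3.14, -0.001, 1.749]
ft_force: [-0.2, 0.8, -0.5]
width: 0.002
t: 13.07
eef_pos: [562.4, -108.2, 10.3]
tcp_rot: [-3.141, -0.0, 1.749]
ft_force: [-9.7, 1.8, 18.1]
width: -0.003
```

```bash
python3 - <<'E'
from w import *
from cell import r
goto([562,-107,6.5]);rv(1.75)
for n in ("side","top","wrist"):
  f=r.grab_frame(n); cv2.imwrite(f"pics/n_{n}.png",f["frame"]); np.savez(f"pics/n_{n}.npz",**f); goto([562,-107,6.5])
for n in ("side","top"):
  a=np.load(f"pics/a_{n}.npz"); b=np.load(f"pics/n_{n}.npz")
  # depth change on board planes
  print(n)
  for X,Y in ((600,-100),(640,-90),(680,-80),(690,-100),(650,30),(600,40),(620,-40),(545,60)):
    u,v=proj(a,[[X,Y,48]])[0].round().astype(int)
    h=[]
    for g in (a,b):
      zz=g["range_z"][v-1:v+2,u-1:u+2]; o,D=ray(g,[[u,v]]); h.append((o+D[0]*np.median(zz))[2])
    print(X,Y,h)
f=np.load("pics/n_side.npz"); crop(f,"pics/n_s.png",240,160,400,310,5)
E
```

```text
t 13.07 pos [ 562.4 -108.2   10.3] rpy [-3.1 -0.   1.7] F [-9.7  1.8 18.1] w -0.0 tool cm [ 0.1 -0.   0.4]
rotvec tool [-0. -0. -0.]
t 13.12 pos [ 562.3 -108.2   10.4] rpy [-3.1 -0.   1.7] F [-7.7  1.2 13.8] w -0.0 tool cm [ 0.1 -0.   0.4]
t 13.17 pos [ 562.3 -108.2   10.4] rpy [-3.1 -0.   1.7] F [-7.1  0.8 13.9] w 0.0 tool cm [ 0.1 -0.   0.4]
t 13.22 pos [ 562.3 -108.2   10.4] rpy [-3.1 -0.   1.7] F [-8.2  1.8 14.6] w -0.0 tool cm [ 0.1 -0.   0.4]
side
600 -100 [np.float64(46.22569135110177), np.float64(46.72308296774861)]
640 -90 [np.float64(46.080470552696625), np.float64(45.30557972356053)]
680 -80 [np.float64(45.641721644145036), np.float64(47.347204127423424)]
690 -100 [np.float64(46.43763588835384), np.float64(46.1411704678369)]
650 30 [np.float64(47.14533931664823), np.float64(46.52329641102199)]
600 40 [np.float64(60.41080949528737), np.float64(175.61602961816436)]
620 -40 [np.float64(47.594510965710924), np.float64(46.05812427890169)]
545 60 [np.float64(47.09685932401328), np.float64(212.89598846849697)]
top
600 -100 [np.float64(46.05270948474299), np.float64(393.2299759481761)]
640 -90 [np.float64(47.61076871328203), np.float64(411.3572050608345)]
680 -80 [np.float64(48.10263419300372), np.float64(419.9026739311522)]
690 -100 [np.float64(47.560821398268786), np.float64(420.5691557535685)]
650 30 [np.float64(63.76534567801377), np.float64(64.33875144225806)]
600 40 [np.float64(54.08968455364379), np.float64(459.06266326195816)]
620 -40 [np.float64(48.77938278772103), np.float64(393.5459239359881)]
545 60 [np.float64(47.74559980269396), np.float64(471.21425523645064)]
```

View pics/n_s.png

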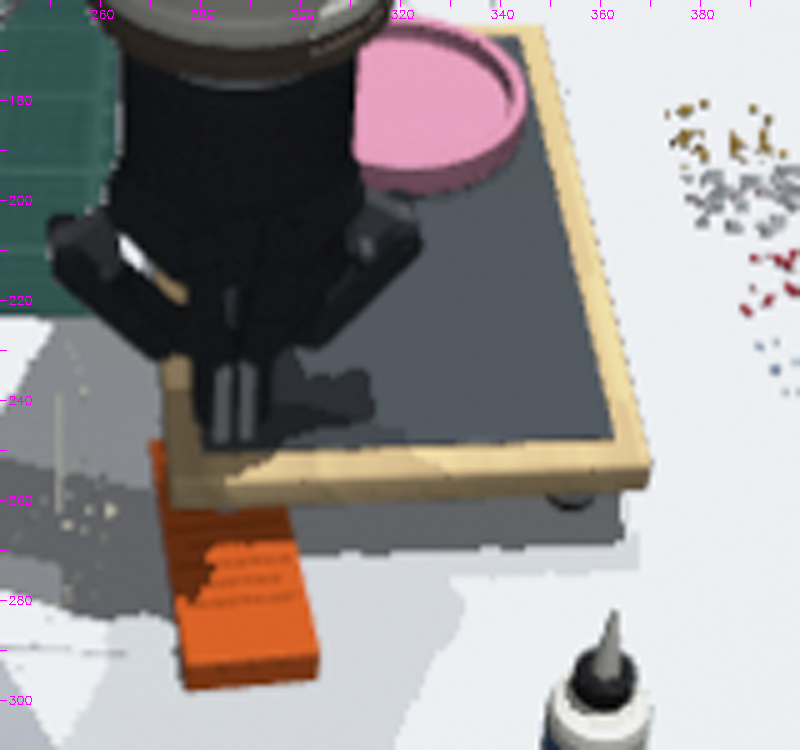

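View pics/n_wrist.png

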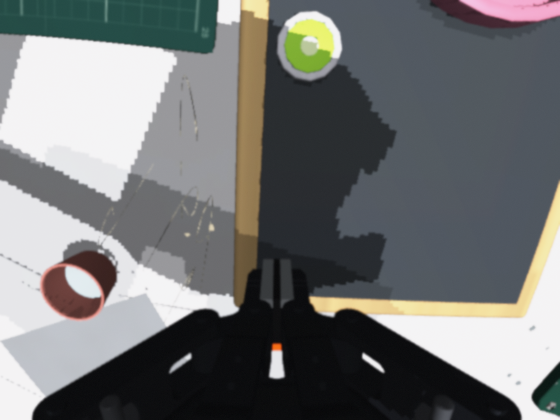

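```bash
python3 -m creep '{"angular":[[0,0,0],[0,0,0]],"offset":[[0,-0.03,0],[0,-0.03,0.06]],"grip":[255,255]}'
python3 -c "
from h import *
from cell import r
for i in range(3):
  r.grab_frame('wrist'); goto([562,-108,10])"
```

```text
t: 13.38
eef_pos: [562.2, -108.4, 10.6]
tcp_rot: [3.141, 0.0, 1.749]
ft_force: [0.5, 0.9, 4.0]
width: -0.0
t 13.43 pos [ 562.1 -108.4   10.6] rpy [3.141e+00 1.000e-03 1.749e+00] F [-0.18 -0.24  5.59] w 0.0 tool cm [ 0.04 -0.01  0.06]
t 13.48 pos [ 562.2 -108.4   10.6] rpy [3.141 0.    1.749] F [-0.1  0.9  4.7] w 0.0 tool cm [ 0.05 -0.01  0.06]
t 13.53 pos [ 562.2 -108.4   10.6] rpy [3.141 0.    1.749] F [-0.82  1.64  4.89] w -0.0 tool cm [ 0.05 -0.01  0.06]
```

```bash
python3 -m creep '{"angular":[[0,0,0]],"offset":[[0,-0.04,0.1]],"grip":[255]}'
python3 -c "
from h import *
from cell import r
for i in range(3):
  r.grab_frame('wrist'); goto([562,-108,10])"
```

```text
t: 13.62
eef_pos: [562.3, -108.5, 10.3]
tcp_rot: [3.14, 0.001, 1.749]
ft_force: [-6.4, 4.0, 20.4]
width: -0.001
t 13.67 pos [ 562.2 -108.5   10.3] rpy [3.140e+00 1.000e-03 1.749e+00] F [-3.38  1.89 13.73] w 0.0 tool cm [ 0.06 -0.01  0.03]
t 13.72 pos [ 562.3 -108.5   10.4] rpy [3.140e+00 1.000e-03 1.749e+00] F [-2.87  3.31 13.59] w 0.0 tool cm [ 0.06 -0.02  0.04]
t 13.77 pos [ 562.3 -108.5   10.4] rpy [3.140e+00 1.000e-03 1.749e+00] F [-3.01  2.71 13.22] w -0.0 tool cm [ 0.05 -0.02  0.04]
```

```bash
python3 - <<'E'
from w import *
from cell import r
a=np.load("pics/m_side.npz")
f=r.grab_frame("side"); crop(f,"pics/o_s.png",190,160,390,340,4)
for name,(x0,y0,x1,y1) in {"wedge butt":(272,270,306,300),"board right":(330,215,375,262),"mould":(318,160,350,202),"bottle":(340,275,375,332),"cup":(200,258,232,290)}.items():
    t=a["frame"][y0:y1,x0:x1]; s=cv2.matchTemplate(f["frame"][y0-4:y1+4,x0-4:x1+4],t,cv2.TM_CCOEFF_NORMED); _,m,_,l=cv2.minMaxLoc(s); print(name,m,(l[0]-4,l[1]-4))
goto([562,-108,10])
E
```

```text
wedge butt 0.940105140209198 (0, 0)
board right 0.9989793300628662 (0, 0)
mould 0.8986684679985046 (0, 0)
bottle 0.9999639391899109 (0, 0)
cup 0.7568896412849426 (0, 0)
t 13.82 pos [ 562.2 -108.5   10.4] rpy [3.1 0.  1.7] F [-2.1  2.2 13.3] w 0.0 tool cm [ 0.1 -0.   0. ]
```

View pics/o_s.png

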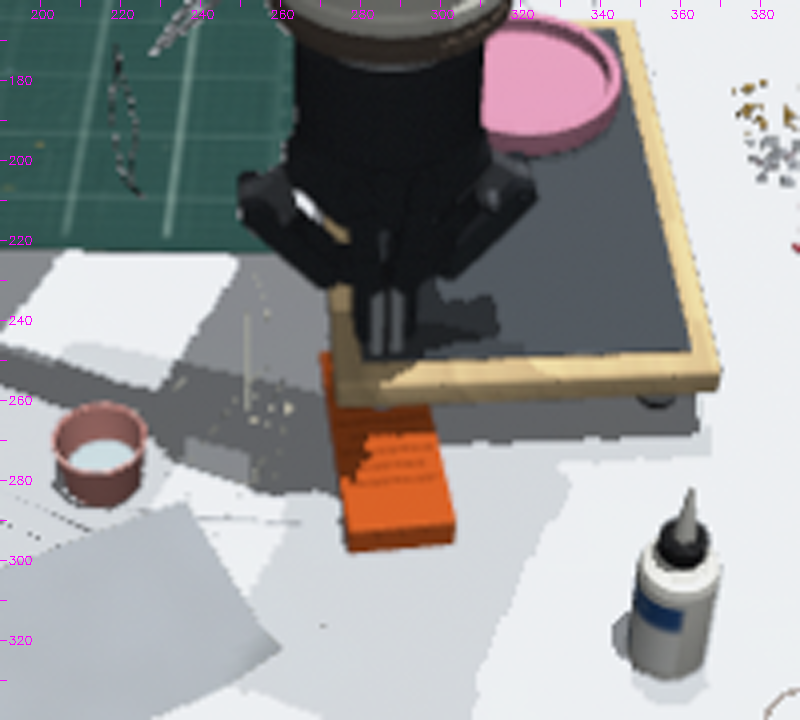

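```bash
python3 -c "
from cell import r
print(r.close_job()); print(r.state()['ft_force'], r.state()['t'])"
```

```text
the job is handed in; nothing more can be done
None
the job is handed in; nothing more can be done
```

I pushed the wedge nose-first under the short foot until it was snug, then took the fingers off it. I then pressed down on the board's corner above that foot and handed the job in at about 13.8 s, still pressing.

**Wedge:** the push stayed under 1 N while it slid, then rose to 3.7 N and finally about 6 N, where I stopped. The foot sits about 81 mm ahead of the butt and within 2 mm of the wedge's centreline. The wedge was still in place after the fingers left it. It lies about 4° off the board's +y, so a corner of its nose shows at the board's front edge.

**Press:** the final push was about 13 N down with about 3–4 N sideways. The fingertips sank only about 0.2 mm as the press rose from 5 to 13.5 N, so the corner is firm. My first press peaked at 18 N down with about 10 N sideways. I eased off and reset it.

**Other objects:** compared with the picture taken before pressing, the wedge, board, mould, bottle and cup had not shifted in the side view. The mould and cup matched less well (0.90 and 0.76), with the arm or its shadow over them. The board's corner was also where it had been at the start.

**What disagreed:**
- **Tool height:** the reported TCP was about 40 mm lower than the real fingertips. My first push therefore passed over the wedge without touching it, and I corrected for this from the camera depth.
- **Size of that offset:** the images gave about 41.5 mm, but touching the board gave about 38 mm. That could mean my image estimate was off by 3–4 mm, or that the corner had been raised. Depth readings elsewhere on the board showed no lift, but they are only good to 1–2 mm and I couldn't check the corner itself.

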